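Turn the screwdriver round in the hand and push the blank home in the drilling jig

TASK

The wooden blank under the clear cover of the drilling jig has to be pushed fully home against the end stop, but the slot in the jig's front admits only the screwdriver's steel shaft. The screwdriver is stowed handle-first in the tool rack: draw it out by its shaft, lay it down on the bench clear of the rack and let go, then take it by its handle and push the blank home through the slot with the blade. Finally leave the screwdriver lying on the bench, outside the jig and the rack, and do not disturb the tin, the loose offcut or the dowel.

Things in the scene. Friction and masses are not known exactly. Their poses are not given: they have to be found in the camera images.
- screwdriver: Slotted screwdriver, 220 mm long, about 0.09 kg, red handle. Origin: middle of its length, 14 mm below its axis as it lies at the start; own -y points to the blade: steel shaft 6 mm thick from y = -110 (tip) to +12 mm, handle 28 mm thick from +12 to +110 mm. Lies level on its handle, may roll. Starts handle-first in either bay of the rack, 75 to 95 mm of shaft sticking out.
- screwdriver_tip (a point): Blade tip of the screwdriver, on its axis.
- screwdriver_butt (a point): Far end of the screwdriver's handle, on its axis, 220 mm from the tip.
- rack: Fixed wooden rack, 156 mm deep, 144 mm wide, 48 mm high, with two bays open only at the front, floored by the bench. Origin: centre of the front edge at bench level; own +x points into the bays. Bay centre lines at y = -33 and +33 mm; each bay 54 mm wide, 38 mm high, 148 mm deep. One holds the screwdriver, the other the dowel.
- jig: Fixed drilling jig, 167 x 76 x 39 mm (54 mm high at its steel bush), plywood sides, clear cover, feet 8 mm high out 20 mm at each side. Origin: middle of the slot, outer face of the front plate, bench level; own +x = push direction. Slot 18 mm wide from the bench to 34 mm up, plate 8 mm thick; channel behind 52 mm wide, 34 mm high, floored by the bench, to the stop's face at x = 153 mm.
- jig_slot (a point): Middle of the slot at the outer face of the jig's front plate, 15 mm above the bench; axes as the jig's.
- jig_stop (a point): Middle of the face of the jig's end stop, 13 mm above the bench; axes as the jig's.
- blank: Wooden blank 85 x 45 x 26 mm, about 0.08 kg, loose in the jig's channel. Origin: centre of its underside; own y along its 85 mm length. Home: origin 42.5 mm short of the stop's face, near end 68 mm behind the outer face of the front plate. Starts 20 to 45 mm short of home and slides with under 2 N.
- dowel: Wooden dowel, 16 mm thick, 140 mm long, lying in the other bay of the rack with 35 to 55 mm sticking out. Loose; to be left alone. Origin: underside of its middle, own y along it.
- wax_tin: Round tin 67 mm across, 36 mm high, loose on the bench, to be left alone. Origin: centre of its underside.
- offcut: Wooden offcut 95 x 50 x 28 mm, loose on the bench in front of the drawer cabinet and the box, to be left alone. Origin: centre of its underside, own y along its length.

How it is judged:
By the outcome, as a careful person would: the job done as asked, in the order asked, and still so for the second after the job is handed in, with the robot touching nothing.
It also fails if it takes over 62 s, if anything falls off the work surface, if the arm or the gripper's body presses on something with over 40 N, if the wrist force passes 120 N, or if a joint passes its speed limit or range.

ROBOT

A 6-joint arm with a two-finger parallel gripper is mounted at the origin on a cart in front of the work surface, level with it; the furniture and walls round the work are solid. World frame = base frame: x ahead of the robot, y to its left, z up, the work surface at z = 0. Lengths are in m, angles in degrees, forces in N, time in s.
With the tool pointing down it reaches from about 0.25 to 0.725 m from the base axis. Payload 9.7 kg.
Tool frame: the origin (TCP) lies midway between the tips of the shut fingers; the grasp point (between the pads) lies 19 mm behind it; z points along the fingers, y is the line along which they close (so a half turn about z gives the same grasp; the last joint's range is limited). The gripper opens to 85 mm and grips with 20 to 120 N. Pads are 22 mm wide; open, the fingers measure 114 mm over their backs; the gripper's body (76 mm by 85 mm) begins 54 mm behind the grasp point. The pads swing forward as they close: fully open they stand 13 mm farther back than shut.
Start: joints at [74.255, 4.979, 10.078, 95.1, 0, 90], TCP at [0.149, 0.529, 0.231] pointing down, gripper open.
Joint ranges: [-179.16, 179.16], [-48.56, 103.87], [-65.8, 70.77], [-126.05, 130.52], [-82.76, 87.17], [-180, 180]. Speed limits (degrees/s): [127.2, 127.2, 147.25, 180, 180, 180].

INTERFACE

Orientations are given as [roll, pitch, yaw] about the fixed x, y, z axes, in that order (R = Rz(yaw) Ry(pitch) Rx(roll)).
In Python, from workcell import bot gives the robot as it stands.
- The arm moves only by the shell command python3 -m crank 'ROWS' [FORCE]. ROWS is JSON, a list of rows, each an object with "gripper": the finger opening in mm, from 0 to 85.4; "travel": the shift along the tool's x, y, z in mm, a list of three; "twist": the turn, a rotation vector about the tool's x, y, z in rad, a list of three. In form: [{"gripper": gripper, "travel": [tx, ty, tz], "twist": [rx, ry, rz]}, ...]. A call has 1 to 12 rows; each row shifts and turns the commanded pose from where the row before left it, along the tool's axes as they then stand; what a row does not reach is not made up. A row lasts 1/8 s, in which the tool goes at most 62.5 mm and 10.7 degrees, less where a joint would pass 70% of its speed; a pose out of reach is approached as far as the arm can. A call is refused whole if a number of a shift passes 62.5 or a number of a turn 0.188, either way. A call with a gripper value outside its range is refused whole. The fingers move at their own pace and stop on an object; FORCE is the grip in N (left out, the last holds). Time passes only in rows, so rows that do not move let the fingers close. It gives the time, the measured TCP pose, the force, the opening and the grip force at its end, in the units of the state.
- bot.get_obs(): the state, without advancing time (a new reading comes with each control period).
- bot.camera(name): name is "side" or "top"; returns the picture (420x560x3 uint8, red, green, blue); there is no depth.
- bot.calibration(name): a dict with "vfov" (degrees; the focal length in pixels is half the picture's height over the tangent of half this angle, whatever the lens; pixels are square), "cx", "cy" (the principal point, pixels), "k1" (the pictures are not rectified: a ray, as slopes to the right and down, at radius r is drawn at 1 + k1 r^2 times it, then the intrinsics apply), "camera_from_world" (4x4, takes a point from world to camera coordinates). Camera axes: x right, y down, z forward; pixel columns grow to the right and rows downward; lengths in m; the calibration is good to about 2 mm. A picture is of the moment at which its call begins. calibration takes no time and is no camera call.
- bot.job_done(): hands the job in; it is judged then, once.
The state is a dict: "time": time; "q": joint angles; "qd": joint speeds; "joint_efforts": joint torques, N m; "ee_pos": TCP position; "tcp_rot": TCP orientation; "wrist_force": force on the tool from outside, world axes, zero at the start; "torque": the same for the moment, N m; "opening": finger opening in m; "grasp_force": force on a finger pad.
Only numpy, scipy, OpenCV 4.12 (cv2) and the standard library are available. Lean on these libraries where they do the work, as an engineer would, in place of code of your own. Each camera call takes 0.05 s, during which the arm holds its last target. There are 200 camera calls.

## Working session

There is one attempt and no reset: what is moved stays moved. The work goes in short steps, Python scripts to look and compute and a shell command to move; the robot and the scene stay as the last step left them, time stands still between calls to the robot, and variables do not carry over. Pictures are saved under pics/ and viewed, at most 14 in all, crops included, and the job is handed in when it is done.

```bash
ls; mkdir -p pics; python3 - <<'E'
from workcell import bot
import cv2
o=bot.get_obs();print(o)
for n in("top","side"):
    im=bot.camera(n);cv2.imwrite(f"pics/{n}0.png",im[:,:,::-1]);print(n,bot.calibration(n))
E
```

```text
pics
{'time': 0.0, 'q': array([7.42559752e+01, 5.00946422e+00, 1.00325638e+01, 9.51006055e+01,
       1.20942963e-04, 9.00015467e+01]), 'qd': array([-0.04705604, -0.03604529, -0.1339852 , -0.01606693,  0.12205706,
       -0.02466797]), 'joint_efforts': array([ 1.62694378e-04, -5.20389819e+01,  4.64803112e+01,  1.62042148e-02,
        1.09270052e-04, -7.43476789e-06]), 'ee_pos': array([0.14916842, 0.52912476, 0.23058185]), 'tcp_rot': array([-1.79922494e+02, -1.18850604e-04,  1.64254428e+02]), 'wrist_force': array([-0.66104901, -0.61890764,  0.17549729]), 'torque': array([ 0.0028153 ,  0.03224945, -0.00281657]), 'grasp_force': 0.0, 'opening': 0.08541805885431489}
top {'vfov': 46.4528138513084, 'cx': 278.1717485136691, 'cy': 202.61362848698312, 'k1': -0.09450127871675575, 'camera_from_world': array([[ 0.02273595, -0.99973917,  0.00215919,  0.26830506],
       [-0.97646615, -0.02266989, -0.21447597,  0.50226392],
       [ 0.21446898,  0.00276794, -0.97672688,  0.9543965 ],
       [ 0.        ,  0.        ,  0.        ,  1.        ]])}
side {'vfov': 47.92264177337872, 'cx': 276.59251586562266, 'cy': 208.4534691340439, 'k1': 0.007288627633367073, 'camera_from_world': array([[-0.87555504, -0.48290248,  0.01444191,  0.56179091],
       [-0.30379399,  0.52707611, -0.79366239,  0.03650926],
       [ 0.37564954, -0.69928247, -0.60818702,  0.88273219],
       [ 0.        ,  0.        ,  0.        ,  1.        ]])}
```

View pics/top0.png

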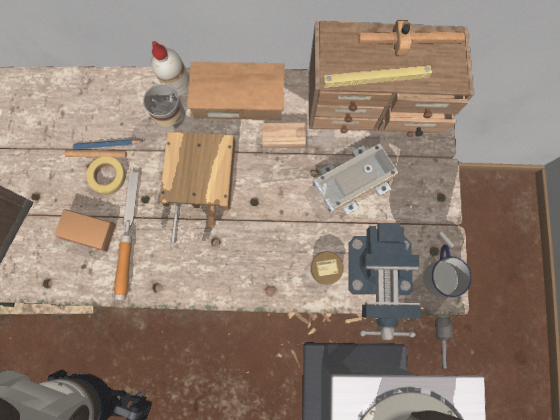

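View pics/side0.png

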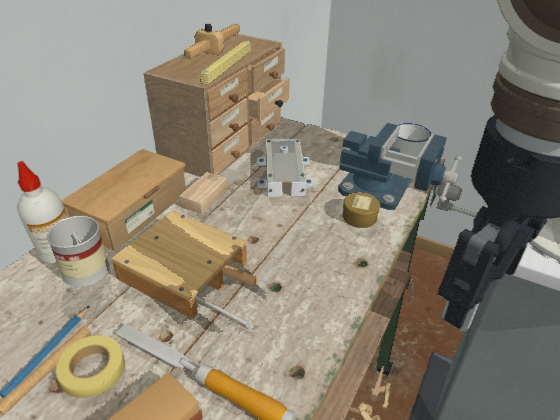

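The top view shows the rack near (198,170), the shaft at about (174,205)–(173,242), the dowel near (210,217), the jig near (355,175), the tin at (327,267) and the offcut at (284,134). The side view shows the shaft ending near (248,326) and the jig's front near (287,190). Next I'll view enlarged crops of both.

```bash
cat > h.py <<'E'
import numpy as np,cv2
from workcell import bot
def cam(n):
    c=bot.calibration(n);f=210/np.tan(np.radians(c['vfov']/2))
    return np.array(c['camera_from_world']),np.array([[f,0,c['cx']],[0,f,c['cy']],[0,0,1]]),c['k1']
def ray(n,uv):
    T,K,k=cam(n);s=cv2.undistortPoints(np.array([[uv]],float),K,np.array([k,0,0,0.]),)[0,0]
    R=T[:3,:3];return -R.T@T[:3,3],R.T@np.array([*s,1])
def plane(n,uv,z):
    o,d=ray(n,uv);return o+d*(z-o[2])/d[2]
def tri(a,b):
    (o,d),(p,e)=ray('top',a),ray('side',b)
    s=np.linalg.lstsq(np.c_[d,-e],p-o,rcond=None)[0];A=o+d*s[0];B=p+e*s[1]
    return (A+B)/2,np.linalg.norm(A-B)
def proj(n,P):
    T,K,k=cam(n);return cv2.projectPoints(np.array([P],float),cv2.Rodrigues(T[:3,:3])[0],T[:3,3],K,np.array([k,0,0,0.]))[0][0,0]
def crop(im,x,y,w,h,s):
    c=cv2.resize(im[y:y+h,x:x+w,::-1],None,fx=s,fy=s,interpolation=cv2.INTER_CUBIC)
    for i in range(0,w,10):cv2.putText(c,str(x+i),(i*s,8),0,.3,(0,0,255)) if i%20==0 else 0;cv2.line(c,(i*s,0),(i*s,4),(0,0,255),1)
    for i in range(0,h,10):cv2.putText(c,str(y+i),(0,i*s+4),0,.3,(0,0,255)) if i%20==0 else 0;cv2.line(c,(0,i*s),(4,i*s),(0,0,255),1)
    return c
E
python3 - <<'E'
import sys;sys.path.insert(0,'.')
from h import *
t=cv2.imread('pics/top0.png')[:,:,::-1];s=cv2.imread('pics/side0.png')[:,:,::-1]
a=np.hstack([crop(t,305,140,100,75,4),crop(s,240,130,100,75,4)])
b=np.hstack([crop(t,150,175,100,75,4),crop(s,180,270,100,75,4)])
cv2.imwrite('pics/c1.png',np.vstack([a,b]))
E
```

```text
(no output)
```

View pics/c1.png

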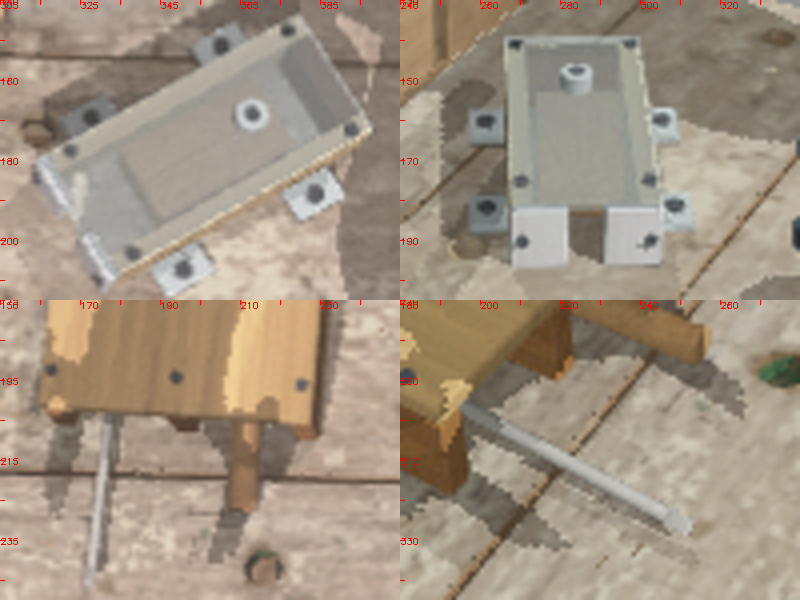

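The crops give the jig's front-plate and cover corners (top (314,180), (333,210), (398,172), (380,143); side slot 282–291 × 181–196). The shaft tip is at top (172.7,245.7) and side (252.5,327.5).

```bash
python3 - <<'E'
from h import *
np.set_printoptions(precision=4,suppress=True)
P={'tip':((172.75,245.5),(252,327)),'jFL':((314.3,180.5),(267.8,182)),'jFR':((333,209.5),(305,182)),'jBR':((398,172.5),(299.5,139.3)),'jBL':((380,143),(266.3,139.3)),
'dowelend':((210.5,227),(253,286)),'bush':((367.7,168),(283.5,147.5))}
for k,(a,b) in P.items():print(k,*tri(a,b))
print('slot bottom side z0',plane('side',(282,196.3),0),plane('side',(291.3,196.3),0))
print('slot top side z34-39',plane('side',(282,181.5),.039),plane('side',(291.3,181.5),.039))
for n,uv in (('cover F',(323.6,195)),):print(n,plane('top',uv,.039))
for z in(.014,):
  print('shaft',plane('top',(172.75,245.5),z),plane('top',(177,203.75),z), plane('side',(252,327),z),plane('side',(197.5,297),z))
print('rack F corners z48',plane('top',(160.3,201.5),.048),plane('top',(228,206),.048))
print('rack',plane('top',(168,133),.048),plane('top',(236,134),.048))
print('tin',plane('top',(327,267),.036)); print('offcut',plane('top',(263,124),.028),plane('top',(306,146),.028))
for uv in((121,151),(160,219),(227,113)): print('blank',plane('top',(305+uv[0]/4,140+uv[1]/4),.026))
print('chisel',plane('top',(122,298),.02),plane('top',(135,170),.0),'vise',plane('top',(350,290),.03),'edge',plane('top',(250,312),0))
E
```

```text
tip [0.4066 0.5014 0.009 ] 0.001765369066339983
jFL [0.5494 0.2042 0.0366] 0.0003789927190168092
jFR [0.488  0.1643 0.034 ] 0.000551151996046517
jBR [0.5705 0.0253 0.0392] 0.0010890644150891842
jBL [0.6354 0.0622 0.0388] 0.002198290470692197
dowelend [ 0.4507  0.4245 -0.0007] 0.0002583833975503383
bush [0.5754 0.0924 0.0504] 0.0011610337142058543
slot bottom side z0 [0.5258 0.1875 0.    ] [0.5096 0.1781 0.    ]
slot top side z34-39 [0.5244 0.1919 0.039 ] [0.5087 0.1828 0.039 ]
cover F [0.5179 0.1847 0.039 ]
shaft [0.4068 0.5006 0.014 ] [0.4972 0.4975 0.014 ] [0.4036 0.5046 0.014 ] [0.5045 0.4971 0.014 ]
rack F corners z48 [0.494  0.5256 0.048 ] [0.4877 0.3836 0.048 ]
rack [0.6454 0.5206 0.048 ] [0.6459 0.3737 0.048 ]
tin [0.3675 0.1769 0.036 ]
offcut [0.6779 0.3172 0.028 ] [0.6292 0.2222 0.028 ]
blank [0.5597 0.1585 0.026 ]
blank [0.5226 0.1378 0.026 ]
blank [0.5824 0.101  0.026 ]
chisel [0.2938 0.5986 0.02  ] [0.5747 0.6001 0.    ] vise [0.322 0.129 0.03 ] edge [0.2733 0.3333 0.    ]
```

```bash
cat >> h.py <<'E'
from scipy.spatial.transform import Rotation as Ro
def go(p,yaw):
    o=bot.get_obs();R=Ro.from_euler('xyz',o['tcp_rot'],degrees=True);G=Ro.from_euler('xyz',[180,0,yaw],degrees=True)
    print('twist rad(now)',np.round((R.inv()*G).as_rotvec(),3),'| travel now-axes',np.round(1000*R.inv().apply(p-o['ee_pos']),1),'| after turn',np.round(1000*G.inv().apply(p-o['ee_pos']),1))
    print('q',np.round(o['q'],1),'F',np.round(o['wrist_force'],1))
E
python3 -m crank '[{"gripper":50,"travel":[0,0,0],"twist":[0,0,-0.11]},{"gripper":50,"travel":[0,0,0],"twist":[0,0,-0.11]},{"gripper":50,"travel":[0,0,0],"twist":[0,0,0]}]'
python3 -c "
from h import *
go(np.array([.45,.5,.06]),176.8)"
```

```text
time: 0.48
ee_pos: [0.1492, 0.5293, 0.2309]
tcp_rot: [-180.0, -0.0, 176.8]
wrist_force: [1.3, -0.2, 0.3]
opening: 0.0499
grasp_force: 0.0
twist rad(now) [-0.001 -0.     0.   ] | travel now-axes [-302.   -12.4  170.9] | after turn [-302.   -12.4  170.9]
q [74.3  5.  10.1 95.1  0.  77.4] F [ 1.3 -0.2  0.3]
```

```bash
python3 -m crank '[{"gripper":50,"travel":[-50,-2,12],"twist":[0,0,0]},{"gripper":50,"travel":[-50,-2,20],"twist":[0,0,0]},{"gripper":50,"travel":[-50,-2,25],"twist":[0,0,0]},{"gripper":50,"travel":[-50,-2,30],"twist":[0,0,0]},{"gripper":50,"travel":[-50,-2,30],"twist":[0,0,0]},{"gripper":50,"travel":[-52,-2.4,24],"twist":[0,0,0]},{"gripper":50,"travel":[0,0,0],"twist":[0,0,0]},{"gripper":50,"travel":[0,0,0],"twist":[0,0,0]}]'
python3 - <<'E'
from h import *
go(np.array([.45,.5,.005]),176.8)
t=bot.camera('top');s=bot.camera('side')
g=bot.get_obs()['ee_pos'];print(proj('top',g),proj('side',g))
cv2.imwrite('pics/c2.png',np.vstack([np.hstack([crop(t,140,165,100,75,4),crop(s,180,255,100,75,4)])]))
E
```

```text
time: 1.48
ee_pos: [0.4499, 0.5003, 0.0901]
tcp_rot: [-180.0, -0.0, 176.7]
wrist_force: [0.4, 0.6, 0.8]
opening: 0.0498
grasp_force: 0.0
twist rad(now) [-0.    -0.001 -0.001] | travel now-axes [-0.2 -0.3 85.1] | after turn [-0.1 -0.3 85.1]
q [48.  21.5 14.1 82.6  0.  51.3] F [0.4 0.6 0.8]
[165.82029542 219.04109256] [223.64005024 275.50035466]
```

View pics/c2.png

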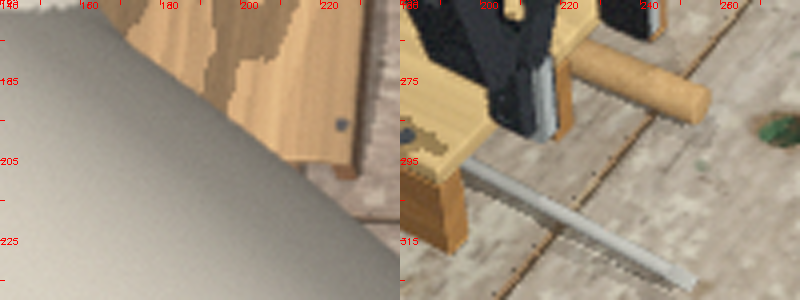

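The side crop shows the left finger tip near (214,288) beside the shaft, with the dowel clear of the fingers. I'll descend and grip.

```bash
python3 -m crank '[{"gripper":50,"travel":[0,0,28],"twist":[0,0,0]},{"gripper":50,"travel":[0,0,28],"twist":[0,0,0]},{"gripper":50,"travel":[0,0,20],"twist":[0,0,0]},{"gripper":50,"travel":[0,0,8],"twist":[0,0,0]},{"gripper":20,"travel":[0,0,0],"twist":[0,0,0]},{"gripper":2,"travel":[0,0,0],"twist":[0,0,0]},{"gripper":2,"travel":[0,0,0],"twist":[0,0,0]},{"gripper":2,"travel":[0,0,0],"twist":[0,0,0]},{"gripper":2,"travel":[0,0,0],"twist":[0,0,0]},{"gripper":2,"travel":[0,0,0],"twist":[0,0,0]}]' 80
python3 - <<'E'
from h import *
s=bot.camera('side')
cv2.imwrite('pics/c3.png',crop(s,170,240,110,95,6))
E
```

```text
time: 2.82
ee_pos: [0.4503, 0.5005, 0.0065]
tcp_rot: [180.0, 0.0, 176.9]
wrist_force: [1.1, -0.1, 0.7]
opening: 0.0032
grasp_force: 51.3
```

View pics/c3.png

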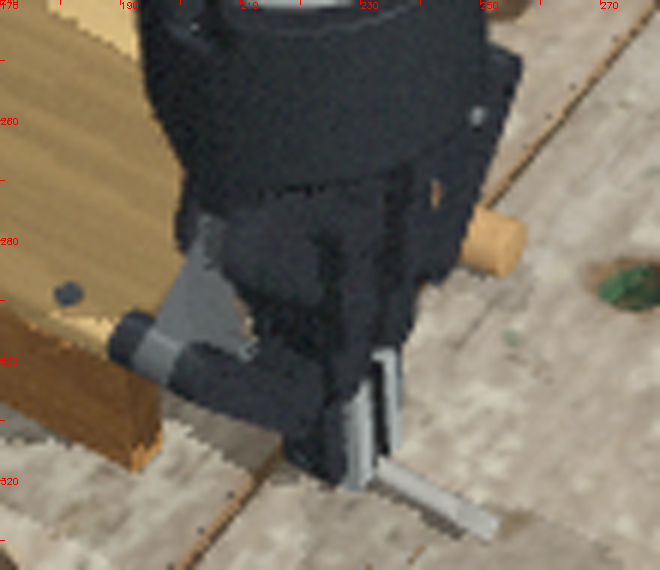

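Shaft gripped, with the blade protruding to about (252,328). I'll draw it straight out.

```bash
python3 -m crank '[{"gripper":2,"travel":[6,0,0],"twist":[0,0,0]},{"gripper":2,"travel":[14,0,0],"twist":[0,0,0]},{"gripper":2,"travel":[20,0,0],"twist":[0,0,0]},{"gripper":2,"travel":[25,0,0],"twist":[0,0,0]},{"gripper":2,"travel":[25,0,0],"twist":[0,0,0]},{"gripper":2,"travel":[25,0,0],"twist":[0,0,0]},{"gripper":2,"travel":[25,0,0],"twist":[0,0,0]},{"gripper":2,"travel":[20,0,0],"twist":[0,0,0]},{"gripper":2,"travel":[10,0,0],"twist":[0,0,0]},{"gripper":2,"travel":[0,0,0],"twist":[0,0,0]}]'
python3 - <<'E'
from h import *
t=bot.camera('top');s=bot.camera('side')
cv2.imwrite('pics/c4.png',np.hstack([crop(t,100,140,130,180,3),crop(s,130,240,130,180,3)]))
E
```

```text
time: 4.12
ee_pos: [0.2796, 0.5099, 0.0063]
tcp_rot: [180.0, -0.0, 176.9]
wrist_force: [-1.9, 0.1, 1.2]
opening: 0.0032
grasp_force: 51.3
```

View pics/c4.png

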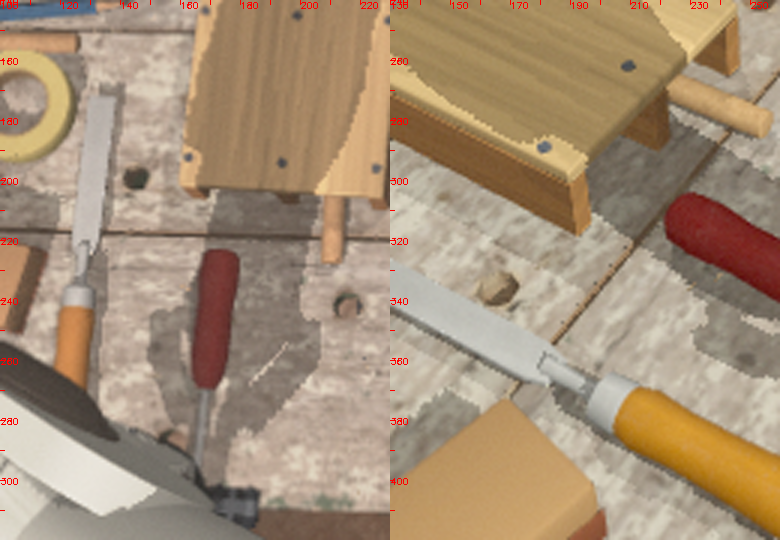

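The screwdriver is out of the rack: the butt is at about (172,223) in the top view, in front of the rack edge at about row 205. I'll lift it and turn it toward the jig axis.

```bash
python3 -m crank '[{"gripper":2,"travel":[0,0,-15],"twist":[0,0,0]},{"gripper":2,"travel":[0,0,-30],"twist":[0,0,0]},{"gripper":2,"travel":[0,0,-40],"twist":[0,0,0]},{"gripper":2,"travel":[0,0,-30],"twist":[0,0,0]},{"gripper":2,"travel":[0,0,0],"twist":[0,0,-0.1]},{"gripper":2,"travel":[0,0,0],"twist":[0,0,-0.15]},{"gripper":2,"travel":[0,0,0],"twist":[0,0,-0.15]},{"gripper":2,"travel":[0,0,0],"twist":[0,0,-0.15]},{"gripper":2,"travel":[0,0,0],"twist":[0,0,-0.15]},{"gripper":2,"travel":[0,0,0],"twist":[0,0,-0.15]},{"gripper":2,"travel":[0,0,0],"twist":[0,0,-0.15]},{"gripper":2,"travel":[0,0,0],"twist":[0,0,-0.15]}]'
python3 -m crank '[{"gripper":2,"travel":[0,0,0],"twist":[0,0,-0.15]},{"gripper":2,"travel":[0,0,0],"twist":[0,0,-0.15]},{"gripper":2,"travel":[0,0,0],"twist":[0,0,-0.15]},{"gripper":2,"travel":[0,0,0],"twist":[0,0,-0.15]},{"gripper":2,"travel":[0,0,0],"twist":[0,0,-0.15]},{"gripper":2,"travel":[0,0,0],"twist":[0,0,-0.15]},{"gripper":2,"travel":[0,0,0],"twist":[0,0,-0.11]},{"gripper":2,"travel":[0,0,0],"twist":[0,0,0]}]'
python3 -c "
from h import *
go(np.array([.474,.2565,.0075]),-59)"
```

```text
time: 5.72
ee_pos: [0.281, 0.5096, 0.1221]
tcp_rot: [-180.0, 0.0, -117.0]
wrist_force: [0.2, 0.5, 0.2]
opening: 0.0033
grasp_force: 51.3
time: 6.72
ee_pos: [0.2809, 0.5096, 0.1219]
tcp_rot: [-180.0, -0.0, -59.5]
wrist_force: [-0.4, -0.1, -0.4]
opening: 0.0035
grasp_force: 51.2
twist rad(now) [-0.    -0.    -0.008] | travel now-axes [316.1 -37.7 114.4] | after turn [316.4 -35.1 114.4]
q [ 61.1   8.5   1.9  83.3  -0.  -59.4] F [-0.4 -0.1 -0.4]
```

```bash
python3 -m crank '[{"gripper":2,"travel":[25,-3,0],"twist":[0,0,-0.008]},{"gripper":2,"travel":[45,-5,0],"twist":[0,0,0]},{"gripper":2,"travel":[55,-6,0],"twist":[0,0,0]},{"gripper":2,"travel":[55,-6,0],"twist":[0,0,0]},{"gripper":2,"travel":[55,-6,10],"twist":[0,0,0]},{"gripper":2,"travel":[50,-6,15],"twist":[0,0,0]},{"gripper":2,"travel":[31,-3,20],"twist":[0,0,0]},{"gripper":2,"travel":[0,0,15],"twist":[0,0,0]},{"gripper":2,"travel":[0,0,0],"twist":[0,0,0]}]'
python3 - <<'E'
from h import *
go(np.array([.474,.2565,.0075]),-59)
t=bot.camera('top');s=bot.camera('side')
cv2.imwrite('pics/c5.png',np.hstack([crop(t,190,130,190,190,2),crop(s,160,120,190,190,2)]))
E
```

```text
time: 7.85
ee_pos: [0.4726, 0.2568, 0.0604]
tcp_rot: [179.9, 0.0, -59.0]
wrist_force: [-0.6, -0.5, -0.1]
opening: 0.003
grasp_force: 51.2
twist rad(now) [ 0.002  0.    -0.001] | travel now-axes [ 1.  -1.1 52.9] | after turn [ 1.  -1.  52.9]
q [ 28.5   3.6 -10.3  76.2   0.  -92.4] F [-0.6 -0.5 -0.1]
```

View pics/c5.png

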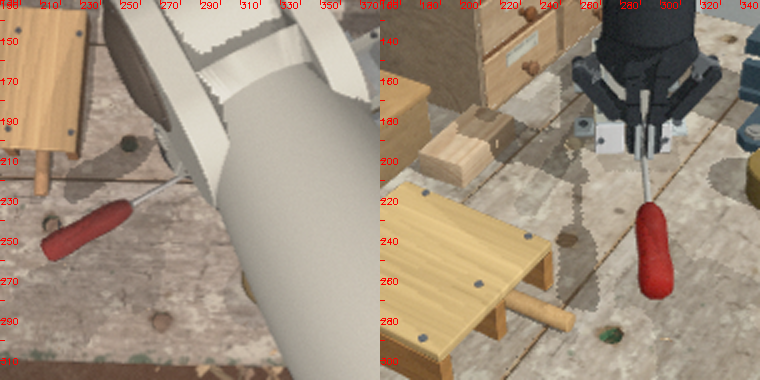

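Held straight on the jig line and about level: handle at top (212,252)–(253,230), shaft pointing at the slot. I'll lower it gently and release.

```bash
python3 -m crank '[{"gripper":2,"travel":[0,-1,20],"twist":[0,0,0]},{"gripper":2,"travel":[0,0,18],"twist":[0,0,0]},{"gripper":2,"travel":[0,0,8],"twist":[0,0,0]},{"gripper":2,"travel":[0,0,4],"twist":[0,0,0]},{"gripper":2,"travel":[0,0,3],"twist":[0,0,0]},{"gripper":2,"travel":[0,0,0],"twist":[0,0,0]},{"gripper":2,"travel":[0,0,0],"twist":[0,0,0]}]'
python3 -m crank '[{"gripper":8,"travel":[0,0,0],"twist":[0,0,0]},{"gripper":12,"travel":[0,0,0],"twist":[0,0,0]},{"gripper":25,"travel":[0,0,0],"twist":[0,0,0]},{"gripper":40,"travel":[0,0,0],"twist":[0,0,0]},{"gripper":40,"travel":[0,0,-20],"twist":[0,0,0]},{"gripper":60,"travel":[0,0,-40],"twist":[0,0,0]},{"gripper":60,"travel":[0,0,-50],"twist":[0,0,0]},{"gripper":60,"travel":[-40,0,0],"twist":[0,0,0]},{"gripper":60,"travel":[-50,0,0],"twist":[0,0,0]},{"gripper":60,"travel":[-37,0,0],"twist":[0,0,0]},{"gripper":60,"travel":[0,0,0],"twist":[0,0,0]}]'
python3 - <<'E'
from h import *
go(np.array([.41,.365,.006]),-59)
t=bot.camera('top');s=bot.camera('side')
for n,im in(('top',t),('side',s)):
    h=cv2.cvtColor(im,cv2.COLOR_RGB2HSV);m=(((h[...,0]<6)|(h[...,0]>174))&(h[...,1]>150)&(h[...,2]>60)).astype('uint8')
    k,l,st,c=cv2.connectedComponentsWithStats(m)
    for i in range(1,k):
        if st[i,4]>60:
            r=cv2.minAreaRect(np.argwhere(l==i)[:,::-1].astype(np.float32));b=cv2.boxPoints(r);print(n,st[i],np.round(b,1).tolist())
            print(np.round([plane(n,p,.014) for p in b],3).tolist())
cv2.imwrite('pics/c6.png',np.hstack([crop(t,200,130,180,180,2),crop(s,200,120,180,180,2)]))
E
```

```text
time: 8.82
ee_pos: [0.4744, 0.2577, 0.0087]
tcp_rot: [-180.0, 0.0, -58.9]
wrist_force: [-0.1, -0.2, -0.9]
opening: 0.003
grasp_force: 51.2
time: 10.2
ee_pos: [0.4073, 0.368, 0.1182]
tcp_rot: [180.0, 0.0, -58.7]
wrist_force: [1.0, -0.4, 0.2]
opening: 0.0597
grasp_force: 0.0
twist rad(now) [0.    0.    0.004] | travel now-axes [  4.   -0.7 112.2] | after turn [  4.   -0.7 112.2]
q [ 42.1   4.1  -3.4  82.5   0.  -79.2] F [ 1.  -0.4  0.2]
top [153  41  13  19 165] [[153.0, 41.0], [165.0, 41.0], [165.0, 59.0], [153.0, 59.0]]
[[0.888, 0.583, 0.014], [0.888, 0.555, 0.014], [0.841, 0.551, 0.014], [0.84, 0.579, 0.014]]
side [ 18 161  22  31 422] [[7.099999904632568, 173.1999969482422], [21.100000381469727, 160.0], [42.0, 182.39999389648438], [28.0, 195.5]]
[[1.046, 0.417, 0.014], [1.065, 0.368, 0.014], [0.957, 0.404, 0.014], [0.944, 0.448, 0.014]]
side [ 68 238  33  21 140] [[67.5999984741211, 255.1999969482422], [100.0, 238.0], [104.5999984741211, 246.6999969482422], [72.19999694824219, 263.8999938964844]]
[[0.746, 0.529, 0.014], [0.732, 0.471, 0.014], [0.709, 0.483, 0.014], [0.723, 0.54, 0.014]]
side [286 245  18  47 654] [[285.20001220703125, 245.3000030517578], [301.20001220703125, 244.39999389648438], [303.79998779296875, 290.70001220703125], [287.79998779296875, 291.6000061035156]]
[[0.444, 0.328, 0.014], [0.421, 0.312, 0.014], [0.37, 0.406, 0.014], [0.391, 0.42, 0.014]]
```

View pics/c6.png

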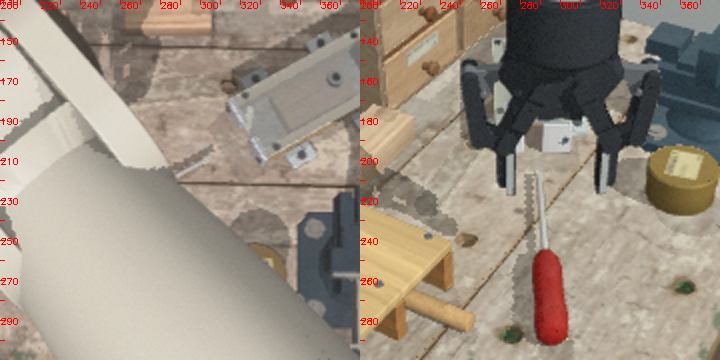

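The screwdriver lies alone on the bench: handle at side (285–304, 245–292), tip at about (289,206), and in the top view the tip is near (306,205).

```bash
python3 - <<'E'
from h import *
np.set_printoptions(precision=4,suppress=True)
print('tip',tri((306,205),(289,206)),plane('top',(306,205),.014),plane('side',(289,206),.014))
a=plane('side',(289,206),.014);b=plane('side',(295.8,290),.014);c=plane('side',(293.2,245),.014)
for p,q in((a,b),(a,c)):
  d=p-q;print(np.linalg.norm(d),np.degrees(np.arctan2(d[1],d[0])))
print(b,c)
go(np.array([.41,.364,.006]),-60)
E
```

```text
tip (array([0.4983, 0.2186, 0.0077]), np.float64(0.00813540649280349)) [0.5009 0.2201 0.014 ] [0.4904 0.2256 0.014 ]
0.21481423598939545 -59.51317479627369
0.11103601413695872 -58.586244838269714
[0.3814 0.4107 0.014 ] [0.4326 0.3204 0.014 ]
twist rad(now) [ 0.   -0.    0.02] | travel now-axes [  2.7  -0.1 112.2] | after turn [  2.8  -0.1 112.2]
q [ 41.9   4.1  -3.4  82.6  -0.  -79.2] F [ 0.7  1.6 -0.3]
```

```bash
python3 -m crank '[{"gripper":60,"travel":[0,0,30],"twist":[0,0,0.01]},{"gripper":60,"travel":[0,0,35],"twist":[0,0,0]},{"gripper":60,"travel":[0,0,30],"twist":[0,0,0]},{"gripper":60,"travel":[0,0,15],"twist":[0,0,0]},{"gripper":60,"travel":[0,0,6],"twist":[0,0,0]},{"gripper":35,"travel":[0,0,0],"twist":[0,0,0]},{"gripper":24,"travel":[0,0,0],"twist":[0,0,0]},{"gripper":20,"travel":[0,0,0],"twist":[0,0,0]},{"gripper":20,"travel":[0,0,0],"twist":[0,0,0]},{"gripper":20,"travel":[0,0,0],"twist":[0,0,0]},{"gripper":20,"travel":[0,0,0],"twist":[0,0,0]}]' 70
python3 -m crank '[{"gripper":20,"travel":[0,0,-4],"twist":[0,0,0]},{"gripper":20,"travel":[0,0,0],"twist":[0,0,0]},{"gripper":20,"travel":[0,0,0],"twist":[0,0,0]}]'
python3 - <<'E'
from h import *
t=bot.camera('top');s=bot.camera('side')
cv2.imwrite('pics/c7.png',np.hstack([crop(t,270,150,90,75,4),crop(s,260,160,90,75,4)]))
E
```

```text
time: 11.68
ee_pos: [0.4093, 0.3668, 0.0037]
tcp_rot: [-179.9, 0.0, -59.5]
wrist_force: [-0.5, -2.1, 5.6]
opening: 0.0237
grasp_force: 69.5
time: 12.05
ee_pos: [0.4086, 0.3663, 0.0062]
tcp_rot: [180.0, -0.0, -59.5]
wrist_force: [-0.1, 0.0, -1.4]
opening: 0.0242
grasp_force: 68.8
```

View pics/c7.png

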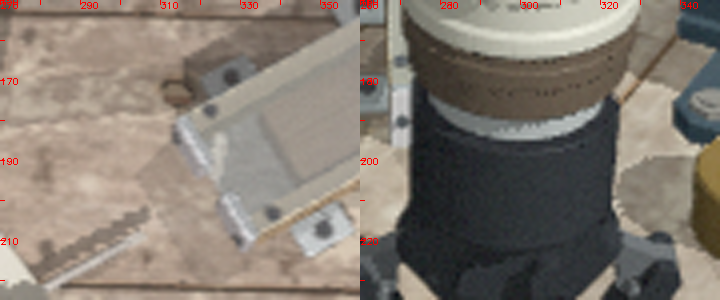

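In the top crop the shaft runs from (283,221) to the tip at about (305.8,209.2). The slot gap is centred near (324.3,196.4).

```bash
python3 - <<'E'
from h import *
np.set_printoptions(precision=4,suppress=True)
S=np.array([.5172,.1845]);u=np.array([np.cos(np.radians(-59)),np.sin(np.radians(-59))]);n=np.array([-u[1],u[0]])
for z in(.013,.018):
  a=plane('top',(305.75,209.2),z)[:2];b=plane('top',(283,221.2),z)[:2];d=a-b
  print(a,np.degrees(np.arctan2(d[1],d[0])),'tip along/lat',(a-S)@u,(a-S)@n)
print('slot by top z.036',plane('top',(324.3,196.4),.036))
print('tcp along/lat',(bot.get_obs()['ee_pos'][:2]-S)@u,(bot.get_obs()['ee_pos'][:2]-S)@n)
# coloured extents: slot ends of both plates at z .039
for p in((180,118),(212,172),(222,192),(254,248)):
  q=plane('top',(270+p[0]/4,150+p[1]/4),.039)[:2];print((q-S)@u,(q-S)@n)
E
```

```text
[0.4919 0.2205] -60.54241031454346 tip along/lat -0.043868139752883666 -0.0031027588545266375
[0.4909 0.2208] -60.54241031454354 tip along/lat -0.04463664115331303 -0.0038475611071412293
slot by top z.036 [0.5156 0.1829 0.036 ]
tcp along/lat -0.21181314413520022 0.0004385165590034268
0.0016387110573686976 0.03867656718658778
0.0013043033368978112 0.005051114276690078
0.0003396301986111137 -0.006821163970499947
-0.0005097505384796149 -0.04083670695759727
```

```bash
python3 -m crank '[{"gripper":20,"travel":[0,0.9,0],"twist":[0,0,-0.02]},{"gripper":20,"travel":[10,0.1,0],"twist":[0,0,0]},{"gripper":20,"travel":[12,0.1,0],"twist":[0,0,0]},{"gripper":20,"travel":[10,0.1,0],"twist":[0,0,0]},{"gripper":20,"travel":[0,0,0],"twist":[0,0,0]},{"gripper":20,"travel":[0,0,0],"twist":[0,0,0]}]'
python3 - <<'E'
from h import *
t=bot.camera('top')
cv2.imwrite('pics/c8.png',crop(t,280,150,90,75,8))
E
```

```text
time: 12.9
ee_pos: [0.4244, 0.3384, 0.0063]
tcp_rot: [-180.0, 0.0, -58.4]
wrist_force: [0.5, 0.0, -1.4]
opening: 0.0242
grasp_force: 68.8
```

View pics/c8.png

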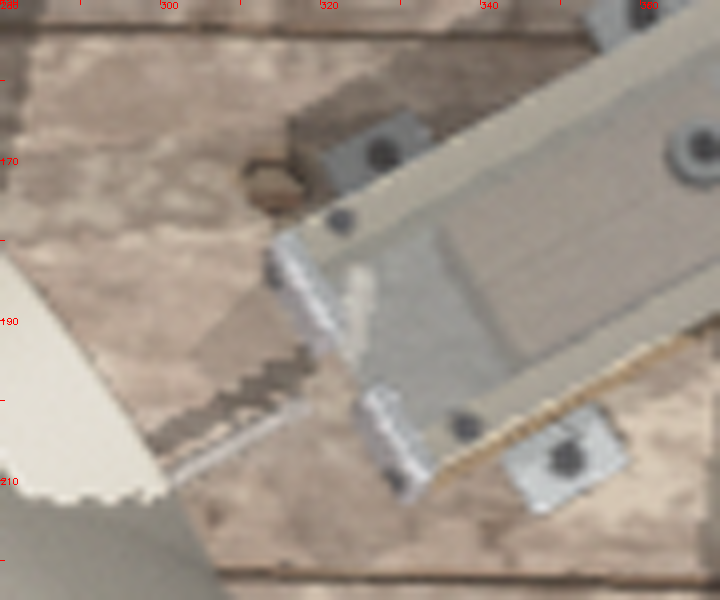

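The tip is at about (318.4,200.6), just short of the slot, with the shaft passing through (301.5,210.3). I'll check its lateral offset.

```bash
python3 - <<'E'
from h import *
S=np.array([.5172,.1845]);u=np.array([np.cos(np.radians(-59)),np.sin(np.radians(-59))]);n=np.array([-u[1],u[0]])
z=.017;a=plane('top',(318.4,200.6),z)[:2];b=plane('top',(301.5,210.25),z)[:2];d=a-b
print(a,np.degrees(np.arctan2(d[1],d[0])),(a-S)@u,(a-S)@n)
# plate inner edges: top z .039
for p in((345,362),(362,392)):
  q=plane('top',(280+p[0]/8,150+p[1]/8),.039)[:2];print((q-S)@u,(q-S)@n)
q=(bot.get_obs()['ee_pos'][:2]-S);print(q@u,q@n)
E
```

```text
[0.51055414 0.19380465] -58.62485482112897 -0.01139851492834685 -0.0009043680142051059
-0.0009607766740674921 0.0007441946718037215
-0.0012230284549081716 -0.008409062902013886
-0.17988383155672155 -0.00023577219574662245
```

Aligned to about a millimetre. I'll push in.

```bash
python3 -m crank '[{"gripper":20,"travel":[8,0.1,0],"twist":[0,0,0]},{"gripper":20,"travel":[8,0.1,0],"twist":[0,0,0]},{"gripper":20,"travel":[8,0.1,0],"twist":[0,0,0]},{"gripper":20,"travel":[0,0,0],"twist":[0,0,0]}]'
python3 -m crank '[{"gripper":20,"travel":[8,0.1,0],"twist":[0,0,0]},{"gripper":20,"travel":[8,0.1,0],"twist":[0,0,0]},{"gripper":20,"travel":[8,0.1,0],"twist":[0,0,0]},{"gripper":20,"travel":[8,0.1,0],"twist":[0,0,0]},{"gripper":20,"travel":[8,0.1,0],"twist":[0,0,0]},{"gripper":20,"travel":[5,0.1,0],"twist":[0,0,0]},{"gripper":20,"travel":[0,0,0],"twist":[0,0,0]}]'
python3 -m crank '[{"gripper":20,"travel":[3,0,0],"twist":[0,0,0]},{"gripper":20,"travel":[2,0,0],"twist":[0,0,0]},{"gripper":20,"travel":[0,0,0],"twist":[0,0,0]}]'
```

```text
time: 13.45
ee_pos: [0.4371, 0.3173, 0.0063]
tcp_rot: [180.0, -0.0, -58.4]
wrist_force: [-0.1, 0.5, -1.2]
opening: 0.0242
grasp_force: 68.8
time: 14.32
ee_pos: [0.46, 0.279, 0.0062]
tcp_rot: [180.0, -0.0, -58.4]
wrist_force: [-0.5, -0.4, -2.1]
opening: 0.0239
grasp_force: 68.8
time: 14.7
ee_pos: [0.4625, 0.275, 0.0063]
tcp_rot: [-180.0, -0.0, -58.4]
wrist_force: [-0.8, 0.0, -0.0]
opening: 0.0243
grasp_force: 68.8
```

```bash
python3 -m crank '[{"gripper":20,"travel":[2,0,0],"twist":[0,0,0]},{"gripper":20,"travel":[1,0,0],"twist":[0,0,0]},{"gripper":20,"travel":[0,0,0],"twist":[0,0,0]}]'
python3 -m crank '[{"gripper":20,"travel":[1,0,0],"twist":[0,0,0]},{"gripper":20,"travel":[0,0,0],"twist":[0,0,0]}]'
python3 - <<'E'
from h import *
t=bot.camera('top')
cv2.imwrite('pics/c9.png',crop(t,280,130,130,90,6))
E
```

```text
time: 15.08
ee_pos: [0.4641, 0.2724, 0.0063]
tcp_rot: [-180.0, -0.0, -58.4]
wrist_force: [0.4, -0.2, -2.1]
opening: 0.0239
grasp_force: 68.8
time: 15.32
ee_pos: [0.4645, 0.2718, 0.0063]
tcp_rot: [-180.0, 0.0, -58.3]
wrist_force: [-1.0, 2.5, -0.8]
opening: 0.0238
grasp_force: 68.8
```

View pics/c9.png

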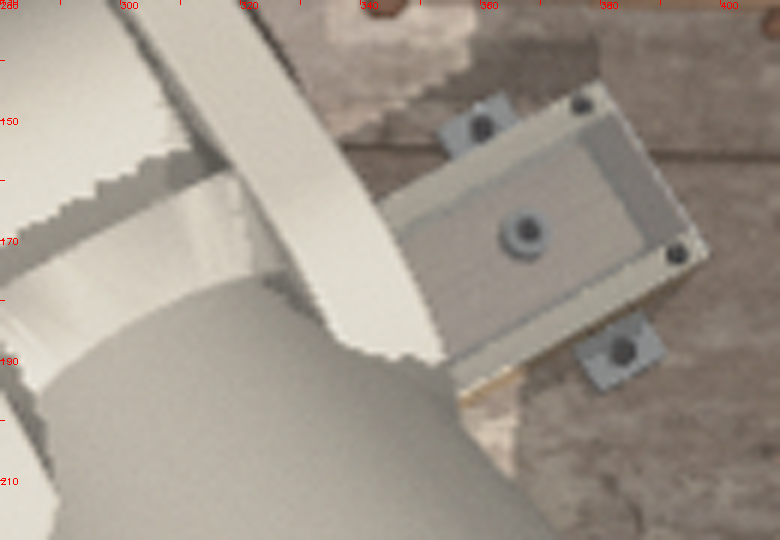

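The blank's far edge, (582,140)–(648,243), now lies against the dark stop band, and the push force is beginning to rise. I'll press a little further to confirm.

```bash
python3 -m crank '[{"gripper":20,"travel":[1,0,0],"twist":[0,0,0]},{"gripper":20,"travel":[0,0,0],"twist":[0,0,0]},{"gripper":20,"travel":[0,0,0],"twist":[0,0,0]}]'
python3 -m crank '[{"gripper":20,"travel":[1,0,0],"twist":[0,0,0]},{"gripper":20,"travel":[0,0,0],"twist":[0,0,0]},{"gripper":20,"travel":[0,0,0],"twist":[0,0,0]}]'
python3 - <<'E'
from h import *
S=np.array([.5172,.1845]);u=np.array([np.cos(np.radians(-59)),np.sin(np.radians(-59))]);n=np.array([-u[1],u[0]])
for p in((582,140),(648,243),(612,115),(690,235)):
  q=plane('top',(280+p[0]/6,130+p[1]/6),.026)[:2];print((q-S)@u,(q-S)@n)
E
```

```text
time: 15.75
ee_pos: [0.4646, 0.2716, 0.0063]
tcp_rot: [-180.0, 0.1, -58.3]
wrist_force: [-3.2, 5.4, -1.0]
opening: 0.0242
grasp_force: 68.8
time: 16.12
ee_pos: [0.4647, 0.2713, 0.0063]
tcp_rot: [-180.0, 0.2, -58.3]
wrist_force: [-5.3, 9.7, -0.4]
opening: 0.0242
grasp_force: 68.7
0.1522024038231065 0.02511637671322807
0.15224418846390397 -0.01961582931077862
0.166931976460144 0.02777751431640056
0.16720954580376743 -0.024628453200787728
```

The blank is home: far edge at 152 mm against the stop face at 153 mm, with firm resistance of about 11 N and no more motion. I'll withdraw straight back.

```bash
python3 -m crank '[{"gripper":20,"travel":[-6,0,0],"twist":[0,0,0]},{"gripper":20,"travel":[-12,-0.1,0],"twist":[0,0,0]},{"gripper":20,"travel":[-15,-0.2,0],"twist":[0,0,0]},{"gripper":20,"travel":[-15,-0.2,0],"twist":[0,0,0]},{"gripper":20,"travel":[-15,-0.2,0],"twist":[0,0,0]},{"gripper":20,"travel":[-15,-0.2,0],"twist":[0,0,0]},{"gripper":20,"travel":[-15,-0.2,0],"twist":[0,0,0]},{"gripper":20,"travel":[-15,0,0],"twist":[0,0,0]},{"gripper":20,"travel":[-10,0,0],"twist":[0,0,0]},{"gripper":20,"travel":[0,0,2],"twist":[0,0,0]},{"gripper":20,"travel":[0,0,1],"twist":[0,0,0]},{"gripper":20,"travel":[0,0,0],"twist":[0,0,0]}]'
```

```text
time: 17.62
ee_pos: [0.4048, 0.371, 0.0038]
tcp_rot: [-180.0, 0.0, -58.4]
wrist_force: [-1.7, 2.2, 4.0]
opening: 0.024
grasp_force: 69.3
```

```bash
python3 -m crank '[{"gripper":26,"travel":[0,0,0],"twist":[0,0,0]},{"gripper":32,"travel":[0,0,0],"twist":[0,0,0]},{"gripper":45,"travel":[0,0,0],"twist":[0,0,0]},{"gripper":55,"travel":[0,0,0],"twist":[0,0,0]},{"gripper":55,"travel":[0,0,-20],"twist":[0,0,0]},{"gripper":55,"travel":[0,0,-40],"twist":[0,0,0]},{"gripper":55,"travel":[0,0,-50],"twist":[0,0,0]},{"gripper":55,"travel":[0,0,-50],"twist":[0,0,0]},{"gripper":55,"travel":[-50,0,-20],"twist":[0,0,0]},{"gripper":55,"travel":[-50,0,0],"twist":[0,0,0]},{"gripper":55,"travel":[-50,0,0],"twist":[0,0,0]},{"gripper":55,"travel":[-50,0,0],"twist":[0,0,0]}]'
python3 -m crank '[{"gripper":55,"travel":[0,0,0],"twist":[0,0,0]},{"gripper":55,"travel":[0,0,0],"twist":[0,0,0]}]'
python3 - <<'E'
from h import *
t=bot.camera('top');s=bot.camera('side')
cv2.imwrite('pics/c10.png',np.hstack([crop(t,190,110,200,200,2),crop(s,190,120,190,200,2)]))
E
```

```text
time: 19.12
ee_pos: [0.2987, 0.5425, 0.1833]
tcp_rot: [-180.0, 0.0, -58.4]
wrist_force: [0.4, 0.4, -0.7]
opening: 0.0552
grasp_force: 0.0
time: 19.38
ee_pos: [0.2996, 0.541, 0.183]
tcp_rot: [180.0, -0.0, -58.3]
wrist_force: [0.4, -0.1, 0.1]
opening: 0.0551
grasp_force: 0.0
```

View pics/c10.png

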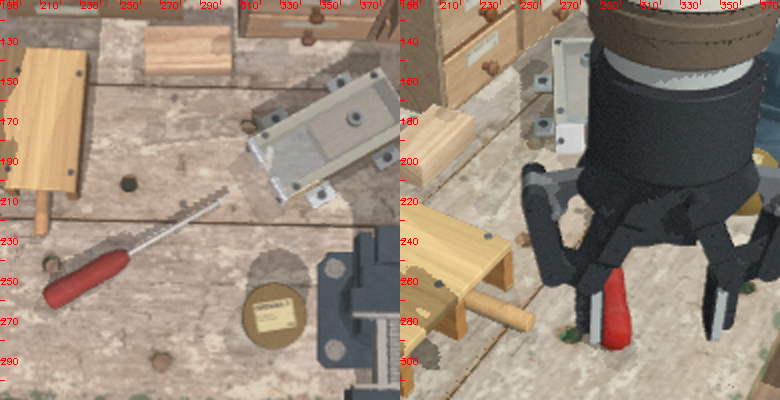

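The screwdriver lies on the bench, from butt (212,260) to tip (303,208), clear of the jig and rack. The tin (327,267), offcut (284,134) and dowel end (210,227) have not moved, and the blank is forward in the jig. I'll hand in.

```bash
python3 -c "
from workcell import bot
print(bot.job_done())"
```

```text
the job is handed in; nothing more can be done
None
```

The job is handed in: the blank is pushed home against the stop, the screwdriver lies on the bench clear of the jig and rack, and the tin, offcut and dowel look undisturbed in the last picture (about 19 s used).

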